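# Scoop the glass jewels into the white tub

### The job

Take the steel scoop by its orange handle, push it along the sorting tray to the end wall so that the three glass jewels ride up into it, lift them out together and tip all three into the wide white tub (not the dark one). Use the scoop, not the fingers, on the jewels, and finally set the scoop down flat on the tray or bench and let go; the tub stays standing upright.

Things in the scene. Friction and masses are not known exactly. Their poses are not given: they have to be found in the camera images.
- scoop_grip (a point): middle of the orange handle of a loose steel scoop (140 g), lying in the tray, lip to the jewels, in line with the tray to 6 degrees and 10 mm. x: level, towards the lip; z: up. The handle is a bar 75 mm along x, 16 mm wide (grasp across this), 24 mm tall; its centre is 45 mm above the scoop's flat underside and hangs clear behind the pan
- scoop_lip (a point): middle of the scoop's open front edge, on its underside, 127 mm ahead of and 45 mm below the handle's centre; same axes. The pan behind it is a flat 2 mm sheet, 85 mm long and 88 mm wide, with side walls 15 mm high in front and 31 mm behind and a rear wall 35 mm high
- tray: fixed sorting tray: blue floor 4 mm thick, 200 mm long (x), 130 mm wide between plywood side walls 24 mm high (y). Origin on the bench under the floor's middle. The end wall (28 mm high, 8 mm thick) has its inner face at x = +100 mm; the -x end is open. Pushing the scoop flat along +x until its lip meets the end wall drives it under the jewels
- jewel0: cut-glass jewel, a red disc 22 mm across and 13 mm thick with sloping bevelled edges, about 12 g, very slippery (friction about 0.25); its origin is its centre. It lies flat on the tray's floor near the end wall at the start
- jewel1: cut-glass jewel, a green disc 22 mm across and 13 mm thick with sloping bevelled edges, about 12 g, very slippery (friction about 0.25); its origin is its centre. It lies flat on the tray's floor near the end wall at the start
- jewel2: cut-glass jewel, an amber disc 22 mm across and 13 mm thick with sloping bevelled edges, about 12 g, very slippery (friction about 0.25); its origin is its centre. It lies flat on the tray's floor near the end wall at the start
- tub_rim (a point): the centre of the mouth of the wide white plastic tub, the target: 130 mm across the rim, 75 mm high, wall 3 mm, standing loose on the bench (0.25 kg); z is up. A narrower dark brown tub, 96 mm across and 85 mm high, stands 12 to 25 cm away from it, on either side, as a bystander (not listed)
Mind the look-alikes: they are no part of the job. What is shaped like the part that bears scoop_grip but pink or turquoise is not meant.

How it is judged (in metres and radians):
On the way:
1. all three jewels lie in the scoop's pan and are lifted with it clear of the tray (height (world z) of scoop_grip above 0.09 m and x of jewel0 in the frame of scoop_grip between 0.045 and 0.13 m and y of jewel0 in the frame of scoop_grip between -0.044 and 0.044 m and z of jewel0 in the frame of scoop_grip between -0.045 and 0 m and x of jewel1 in the frame of scoop_grip between 0.045 and 0.13 m and y of jewel1 in the frame of scoop_grip between -0.044 and 0.044 m and z of jewel1 in the frame of scoop_grip between -0.045 and 0 m and x of jewel2 in the frame of scoop_grip between 0.045 and 0.13 m and y of jewel2 in the frame of scoop_grip between -0.044 and 0.044 m and z of jewel2 in the frame of scoop_grip between -0.045 and 0 m), for 0.2 s.
At the end, for the whole second after the job is handed in: all three jewels lie at rest inside the white tub (within 62 mm of its axis and at least 15 mm below its rim); the tub stands on the bench within 10 degrees of upright; the scoop lies flat (within 10 degrees) on the bench or tray, handle centre 35 to 60 mm above the bench (horizontal distance between each of jewel0, jewel1, jewel2 and tub_rim below 0.062 m and z of jewel0 in the frame of tub_rim between -0.08 and -0.015 m and linear speed of each of jewel0, jewel1, jewel2 below 0.03 m/s and z of jewel1 in the frame of tub_rim between -0.08 and -0.015 m and z of jewel2 in the frame of tub_rim between -0.08 and -0.015 m and angle between each of tub_rim, scoop_grip's own z axis and vertical below 0.17 rad and height (world z) of tub_rim below 0.09 m and height (world z) of scoop_grip between 0.035 and 0.06 m); the robot touches nothing.
It fails at once if the fingers touch a jewel (contact force between the fingers and jewel0 above 0.5 N or contact force between the fingers and jewel1 above 0.5 N or contact force between the fingers and jewel2 above 0.5 N).
It also fails if it takes over 61 s, if anything falls off the work surface, if the arm or the gripper's body presses on something with over 40 N, if the wrist force passes 120 N, or if a joint passes its speed limit or range.

### The arm

A 6-joint arm with a two-finger parallel gripper is mounted at the origin on the work surface. World frame = base frame: x ahead of the robot, y to its left, z up, the work surface at z = 0. Lengths are in mm, angles in rad, forces in N, time in s.
With the tool pointing down it reaches from about 400 to 925 mm from the base axis. Payload 12.5 kg.
Tool frame: the origin (TCP) lies midway between the tips of the shut fingers; the grasp point (between the pads) lies 19 mm behind it; z points along the fingers, y is the line along which they close (so a half turn about z gives the same grasp; the last joint's range is limited). The gripper opens to 95 mm and grips with 3 to 60 N. Pads are 20 mm wide; open, the fingers measure 119 mm over their backs; the gripper's body (75 mm by 180 mm) begins 59 mm behind the grasp point.
Start: joints at [-1.389, 0.491, 1.559, -0, 1.092, -0.106], TCP at [177.425, -599.306, 214.661] pointing down, gripper open.
Joint ranges: [-3.1, 3.1], [-0.84, 2.19], [0.05, 2.79], [-1.13, 4.28], [0.06, 2.93], [-2.69, 2.69]. Speed limits (rad/s): [2.22, 2.22, 2.79, 3.14, 3.14, 3.14].

### API

Orientations are given as [roll, pitch, yaw] about the fixed x, y, z axes, in that order (R = Rz(yaw) Ry(pitch) Rx(roll)).
In Python, from cell import readout, eyes, env gives the robot as it stands.
- The arm moves only by the tool move_arm, never from a script. Its argument "plan" is a list of rows, each a list of 3 entries, a list of its own where there are three numbers: the turn, a rotation vector about the tool's x, y, z in degrees, then the shift along the tool's x, y, z in m, then the gripper command: -1 is shut, 1 is fully open, values between are in proportion. In form: [[[ax, ay, az], [x, y, z], jaw], ...]. A call has 1 to 5 rows; each row is the pose to reach, as a shift and turn from the pose commanded when the call began, along the tool's axes at that moment; what a row does not reach only later rows make up. A row lasts 1/8 s, in which the tool goes at most 62.5 mm and 10.7 degrees, less where a joint would pass 70% of its speed; a pose out of reach is approached as far as the arm can. A call with a gripper value outside its range is refused whole. The fingers move at their own pace and stop on an object; the grip force is fixed at half the most. Time passes only in rows, so rows that repeat a pose let the fingers close. It gives the time, the measured TCP pose, the force, the opening and the grip force at its end, in the units of the state.
- readout.state(): the state, without advancing time (a new reading comes with each control period).
- eyes.read_camera(name): name is "scene" or "side" or "wrist"; returns a dict with "img" (420x560x3 uint8, red, green, blue), "K" (3x3 intrinsics, pixels), "extrinsics" (4x4, takes a point from camera to world coordinates). Camera axes: x right, y up, looking along -z (the intrinsics and any distortion apply to the point x, -y, -z); pixel columns grow to the right and rows downward; lengths in mm; the calibration is good to about 2 mm. The wrist camera is an equidistant fisheye: a pixel r from the principal point sees the ray r / f radians off the axis. A picture is of the moment at which its call begins. There is no depth.
- env.job_done(): hands the job in; it is judged then, once.
Trained networks look in a picture, given as the dict that the camera call returned (one of the last four; its "shot" number tells which), for a name from the list of things; names that differ only in an ending like _2 or _b are one class to them, and where a whole thing is asked for, a point or a joint stands for the part that bears it (a point fixed in the world has none). Each returns a list of dicts, best first, with "score" (0 to 1); they miss things now and then, are a little off and sometimes report something else, mostly with a low value. They report only what shows in the picture. A call takes as long as a camera call. They do not tell look-alikes from the thing itself.
- eyes.cut_out(picture, name): "mask" (420x560 bool, what is visible of it) and "uv" ([column, row] in pixels, amid what is visible of it).
The state is a dict: "t": time; "joints": joint angles; "qvel": joint speeds; "tau": joint torques, N m; "eef_pos": TCP position; "tcp_rot": TCP orientation; "ft_force": force on the tool from outside, world axes, zero at the start; "moment": the same for the moment, N m; "opening": opening from 0.0 (shut) to 1.0 (fully open); "grip_force": force on a finger pad.
Only numpy, scipy, OpenCV 4.12 (cv2) and the standard library are available. Lean on these libraries where they do the work, as an engineer would, in place of code of your own. Each camera call takes 0.05 s, during which the arm holds its last target. There are 200 camera calls.

## Working session

There is one attempt and no reset: what is moved stays moved. The work goes in short steps, Python scripts to look and compute and a tool call to move; the robot and the scene stay as the last step left them, time stands still between calls to the robot, and variables do not carry over. Pictures are saved under pics/ and viewed, at most 10 in all, crops included, and the job is handed in when it is done.

Besides the shell and the picture viewer there is one more tool, called in YAML: its name, and indented under it one key for each argument. move_arm: Moves the arm, as the interface text tells. Its arguments: {"type":"object","properties":{"plan":{"type":"array","items":{"type":"array"}}},"required":["plan"]}

```bash
ls; mkdir -p pics; python3 - <<'E'
from cell import readout, eyes, env
import cv2,numpy as np
print(readout.state())
ims=[]
for n in ["scene","side"]:
    p=eyes.read_camera(n); im=p["img"][:,:,::-1].copy()
    print(n,p["K"].tolist(),np.round(p["extrinsics"],3).tolist(),[k for k in p])
    for o in ["scoop_grip","scoop_lip","tray","jewel0","jewel1","jewel2","tub_rim"]:
        for d in eyes.cut_out(p,o)[:4]:
            print(n,o,round(d["score"],2),np.round(d["uv"]),d["mask"].sum())
    cv2.imwrite(f"pics/{n}0.png",im)
E
```

```text
pics
{'t': 0.0, 'joints': array([-1.38862736e+00,  4.91556148e-01,  1.55948706e+00,  3.70597433e-05,
        1.09171465e+00, -1.05610766e-01]), 'qvel': array([-0.00072411,  0.0012413 ,  0.00047157,  0.00163015,  0.00049187,
       -0.00056218]), 'tau': array([ 3.21014733e-03, -6.12639785e+01, -2.58179820e+01,  6.93791290e-02,
        4.82717052e-02, -1.43901002e-04]), 'eef_pos': array([ 177.36550635, -599.0277729 ,  214.05092376]), 'tcp_rot': array([-3.14043740e+00, -1.55514274e-04,  2.87762536e-01]), 'ft_force': array([ 0.72205365,  0.09424631, -0.30078658]), 'moment': array([0.00671331, 0.02831822, 0.09142221]), 'grip_force': 0.0, 'opening': 0.9990039511508962}
scene [[459.70370258292473, 0.0, 269.5788797482036], [0.0, 459.70370258292473, 208.1465951073548], [0.0, 0.0, 1.0]] [[0.875, -0.279, 0.396, 843.807], [0.484, 0.489, -0.725, -707.72], [0.008, 0.826, 0.563, 656.67], [0.0, 0.0, 0.0, 1.0]] ['img', 'K', 'extrinsics', 'shot']
scene scoop_grip 0.71 [262. 296.] 2084
scene scoop_grip 0.65 [162. 279.] 1435
scene scoop_grip 0.65 [246. 166.] 763
scene scoop_lip 0.9 [264. 298.] 2097
scen
[... 487 characters left out ...]
0.0, 409.384145745679, 209.74887862162907], [0.0, 0.0, 1.0]] [[-0.923, 0.264, -0.279, 171.257], [-0.384, -0.653, 0.653, 638.293], [-0.01, 0.71, 0.704, 695.172], [0.0, 0.0, 0.0, 1.0]] ['img', 'K', 'extrinsics', 'shot']
side scoop_grip 0.89 [271. 162.] 1301
side scoop_grip 0.68 [327. 344.] 3408
side scoop_grip 0.65 [349. 168.] 1080
side scoop_lip 0.61 [272. 162.] 1338
side scoop_lip 0.6 [350. 168.] 1068
side scoop_lip 0.57 [328. 345.] 3467
side tray 0.84 [254. 178.] 1867
side jewel0 0.45 [244. 181.] 27
side jewel0 0.45 [256. 178.] 45
side jewel1 0.45 [244. 181.] 27
side jewel1 0.45 [256. 178.] 45
side jewel2 0.45 [244. 181.] 27
side jewel2 0.45 [256. 178.] 45
side tub_rim 0.55 [164. 242.] 3350
```

View pics/scene0.png

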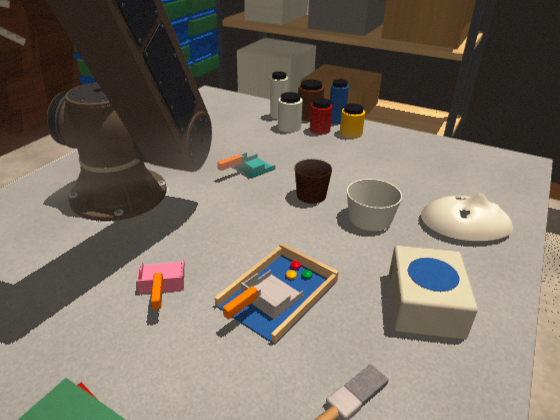

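View pics/side0.png

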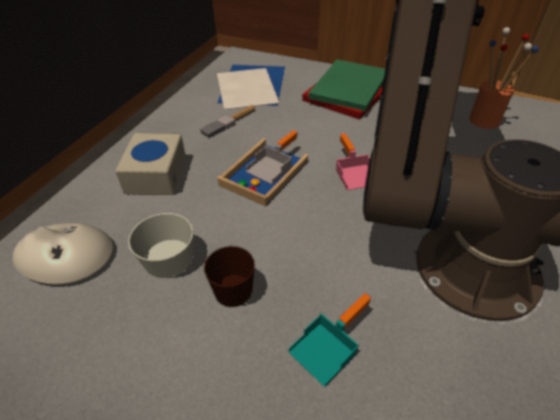

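The scene image shows the grey steel scoop lying in the blue tray, with its orange handle at (242,302) and the jewels at (291–308, 265–275). The white tub is at (373,205) and the dark tub at (313,180).

Things that could be taken for the scoop handle:
- the pink scoop, handle at (157,290)
- the turquoise scoop, handle at (231,162)
- the brush handle at (325,413)

I choose the steel one in the tray.

```bash
cat > h.py <<'E'
from cell import readout, eyes, env
import cv2,numpy as np
def ray(p,uv):
    K=p["K"];E=np.array(p["extrinsics"])
    a=(uv[0]-K[0][2])/K[0][0]; b=(uv[1]-K[1][2])/K[1][1]
    if p.get("fish"):
        r=np.hypot(a,b); s=np.sin(r)/r if r>1e-9 else 1; d=np.array([a*s,-b*s,-np.cos(r)])
    else: d=np.array([a,-b,-1])
    d=E[:3,:3]@d; return E[:3,3],d/np.linalg.norm(d)
def onz(p,uv,z):
    o,d=ray(p,uv); return o+d*(z-o[2])/d[2]
def tri(l):
    A=0;b=0
    for p,uv in l:
        o,d=ray(p,uv);M=np.eye(3)-np.outer(d,d);A=A+M;b=b+M@o
    return np.linalg.solve(A,b)
def blob(p,lo,hi,box):
    hsv=cv2.cvtColor(p["img"],cv2.COLOR_RGB2HSV);m=cv2.inRange(hsv,lo,hi)
    w=np.zeros_like(m);x0,y0,x1,y1=box;w[y0:y1,x0:x1]=m[y0:y1,x0:x1]
    n,l,s,c=cv2.connectedComponentsWithStats(w)
    if n<2: return None,None
    k=1+np.argmax(s[1:,4]);return c[k],(l==k)
def cam(n):
    p=eyes.read_camera(n);p["fish"]=(n=="wrist");return p
E
python3 - <<'E'
from h import *
s=cam("scene");d=cam("side")
O=((3,180,110),(14,255,255))
cs,ms=blob(s,*O,(220,280,262,325));cd,md=blob(d,*O,(270,125,305,155))
print("handle",cs,ms.sum(),cd,md.sum(),tri([(s,cs),(d,cd)]))
for p,m in((s,ms),(d,md)):
    ys,xs=np.nonzero(m);c,v=cv2.PCACompute(np.float32(np.c_[xs,ys]),None);print("ax",c,v[0])
    a=onz(p,c[0]+v[0]*8,52)-onz(p,c[0]-v[0]*8,52);print("yaw",np.degrees(np.arctan2(a[1],a[0])))
for n,lo,hi,bs,bd in (("red",(0,180,90),(3,255,255),(280,255,320,285),(235,170,270,195)),("amber",(12,180,120),(28,255,255),(280,255,320,285),(235,170,270,195)),("green",(45,120,60),(80,255,255),(280,255,320,285),(235,170,270,195))):
    a,m1=blob(s,lo,hi,bs);b,m2=blob(d,lo,hi,bd);print(n,a,b,None if a is None else onz(s,a,11),None if b is None else onz(d,b,11), tri([(s,a),(d,b)]) if a is not None and b is not None else '')
# tray by floor blue
for p,bx in((s,(210,240,345,345)),(d,(210,130,315,205))):
    t=eyes.cut_out(p,"tray")[0]["mask"]
# tub rim
for p in(s,d):
    t=eyes.cut_out(p,"tub_rim")[0];m=t["mask"].astype(np.uint8)
    ys,xs=np.nonzero(m);print("tub",t["score"],xs.min(),xs.max(),ys.min(),ys.max())
for n,p,b in(("s",s,(200,235,360,350)),("d",d,(200,125,325,215))):
    x0,y0,x1,y1=b;cv2.imwrite(f"pics/c{n}.png",cv2.resize(p["img"][y0:y1,x0:x1,::-1],None,fx=5,fy=5,interpolation=cv2.INTER_CUBIC)[:600])
    # tub: left/right extremes
E
python3 -c "
import cv2,numpy as np
a=cv2.imread('pics/cs.png');b=cv2.imread('pics/cd.png')
b=cv2.resize(b,None,fx=.6,fy=.6);a=cv2.resize(a,None,fx=.55*.98,fy=.55*.98)
c=np.zeros((a.shape[0]+b.shape[0],max(a.shape[1],b.shape[1]),3),np.uint8);c[:a.shape[0],:a.shape[1]]=a;c[a.shape[0]:,:b.shape[1]]=b;print(c.shape);cv2.imwrite('pics/cc.png',c)"
```

```text
handle [240.30035336 304.97526502] 283 [287.35955056 137.53932584] 89 [ 518.61616868 -222.33495393   50.14822166]
ax [[240.30035 304.97528]] [ 0.8343624 -0.5512162]
yaw 72.46704185752023
ax [[287.35956 137.53932]] [ 0.788821   -0.61462307]
yaw -104.76394026171704
red [298.8 262.2] [252.         188.66666667] [542.90035818 -24.13104881  11.        ] [537.42155468 -38.06238672  11.        ] [540.13589288 -31.51423852  15.43154489]
amber [290.84848485 273.89393939] [254.90322581 181.70967742] [544.62915338 -65.12270138  11.        ] [541.97168176 -64.87530125  11.        ] [543.34067863 -65.04110453  10.37934089]
green [306.63380282 273.84507042] [242.44 182.68] [572.93638575 -48.9428731   11.        ] [569.8283171  -49.59975201  11.        ] [571.46909943 -49.38705195  10.65380247]
tub 0.75 346 401 179 231
tub 0.98 128 193 213 277
(580, 431, 3)
```

View pics/cs.png

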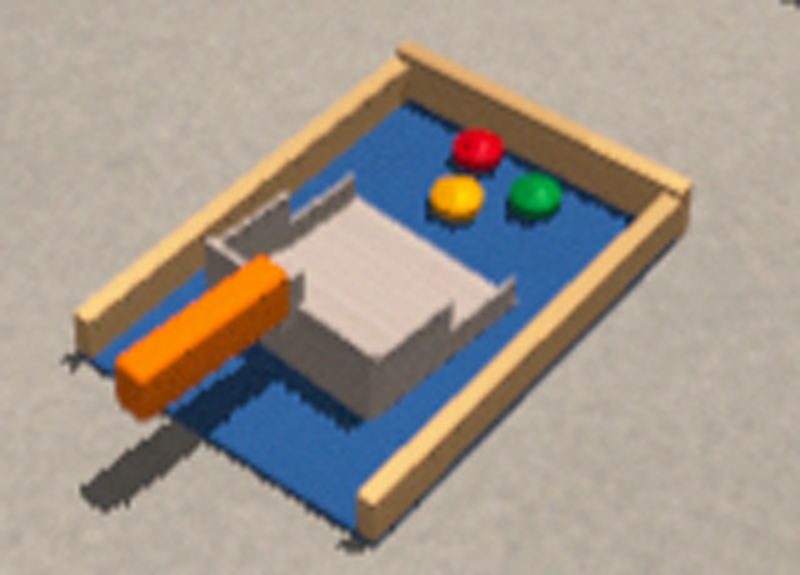

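The crop confirms the grey steel scoop with the orange handle in the blue tray. The jewels are at the end wall: red (478,150), amber (457,198) and green (535,195) in crop pixels. Next I'll measure the tray axis and the tub.

```bash
python3 - <<'E'
from h import *
from scipy.optimize import minimize
s=cam("scene");d=cam("side")
f=lambda u,v:(200+u/5,235+v/5)
A=onz(s,f(78,318),26);B=onz(s,f(402,45),28);C=onz(s,f(690,187),28);D=onz(s,f(362,495),26)
print(A,B,C,D)
for a,b in((A,B),(B,C)): v=b-a;print(np.linalg.norm(v),np.degrees(np.arctan2(v[1],v[0])))
# scoop pan edge: lip corners upper (front walls ~)
L=onz(s,f(362,200),6);R=onz(s,f(505,300),6);v=R-L;print("lip",L,R,np.linalg.norm(v),np.degrees(np.arctan2(v[1],v[0]))+90)
def proj(p,X):
    E=np.array(p["extrinsics"]);c=(X-E[:3,3])@E[:3,:3];K=p["K"];return np.c_[K[0][2]+K[0][0]*c[:,0]/-c[:,2],K[1][2]-K[1][1]*c[:,1]/-c[:,2]]
ms=[eyes.cut_out(p,"tub_rim")[0]["mask"] for p in(s,d)]
th=np.linspace(0,2*np.pi,40)
def cost(q,each=False):
    o=[]
    for p,m in zip((s,d),ms):
        X=np.r_[np.c_[q[0]+65*np.cos(th),q[1]+65*np.sin(th),75+0*th],np.c_[q[0]+q[2]*np.cos(th),q[1]+q[2]*np.sin(th),0*th]]
        h=cv2.convexHull(np.float32(proj(p,X)));im=np.zeros((420,560),np.uint8);cv2.fillConvexPoly(im,np.int32(np.round(h*16)),1,shift=4)
        o.append((im.astype(bool)&m).sum()/(im.astype(bool)|m).sum())
    return o if each else -sum(o)
x0=onz(s,(373,200),60)
r=minimize(cost,[x0[0],x0[1],50],method="Nelder-Mead",options=dict(initial_simplex=[[x0[0],x0[1],50],[x0[0]+20,x0[1],50],[x0[0],x0[1]+20,50],[x0[0],x0[1],58]]))
print("tub",r.x,cost(r.x,True))
print("dark",onz(s,(313,170),85),onz(d,(230,258),85))
E
```

```text
[ 458.71785992 -211.20092603   26.        ] [489.55561206  -7.79082052  28.        ] [633.42057049 -31.19403891  28.        ] [ 592.77722658 -232.87902679   26.        ]
205.7441080034039 81.37938470137823
145.75608698231684 -9.239649452368726
lip [510.5430958  -81.97714368   6.        ] [ 587.2292989  -104.82124583    6.        ] 80.01641549945866 73.41169838864646Traceback (most recent call last):
  File "<stdin>", line 12, in <module>
IndexError: list index out of range
```

```bash
cat > tub.py <<'E'
from h import *
from scipy.optimize import minimize
ps=[];ms=[]
for n in ("scene","side"):
    for k in range(4):
        p=cam(n);r=eyes.cut_out(p,"tub_rim")
        if r: ps.append(p);ms.append(r[0]["mask"]);print(n,r[0]["uv"],r[0]["score"]);break
def proj(p,X):
    E=np.array(p["extrinsics"]);c=(X-E[:3,3])@E[:3,:3];K=p["K"];return np.c_[K[0][2]+K[0][0]*c[:,0]/-c[:,2],K[1][2]-K[1][1]*c[:,1]/-c[:,2]]
th=np.linspace(0,2*np.pi,40)
def cost(q,each=False):
    o=[]
    for p,m in zip(ps,ms):
        X=np.r_[np.c_[q[0]+65*np.cos(th),q[1]+65*np.sin(th),75+0*th],np.c_[q[0]+q[2]*np.cos(th),q[1]+q[2]*np.sin(th),0*th]]
        h=cv2.convexHull(np.float32(proj(p,X)));im=np.zeros((420,560),np.uint8);cv2.fillConvexPoly(im,np.int32(np.round(h*16)),1,shift=4)
        o.append((im.astype(bool)&m).sum()/(im.astype(bool)|m).sum())
    return o if each else -sum(o)
x0=onz(ps[0],(373,200),60)[:2]
S=[[*x0,50],[*(x0+[20,0]),50],[*(x0+[0,20]),50],[*x0,58]]
r=minimize(cost,S[0],method="Nelder-Mead",options=dict(initial_simplex=S))
print("tub",x0,r.x,cost(r.x,True))
E
python3 tub.py; python3 -c "
from h import *
s=cam('scene');d=cam('side');print('dark',onz(s,(313,170),85),onz(d,(230,258),85))"
```

```text
scene [370.9, 201.6] 0.83
side [164.7, 244.1] 0.6
tub [621.13469306 212.35664824] [617.03665066 221.59419816  51.81369098] [np.float64(0.9730960264900662), np.float64(0.9709639953542393)]
dark [454.38231947 231.90385086  85.        ] [451.94872557 228.60862047  85.        ]
```

```bash
cat > go.py <<'E'
# usage: go.py x y z yaw tilt   (tilt deg: + = lip down, about tool y axis of the scoop)
import sys
from cell import readout
import numpy as np
from scipy.spatial.transform import Rotation as R
def target(yaw,tilt): # tool x along scoop x, z down, pitched lip-down
    return R.from_euler("z",yaw,degrees=True)*R.from_euler("y",tilt,degrees=True)*R.from_euler("x",180,degrees=True)
def go(p,yaw,tilt):
    s=readout.state();R0=R.from_euler("xyz",s["tcp_rot"])
    d=R0.inv().apply(np.array(p)-s["eef_pos"])/1000
    w=(R0.inv()*target(yaw,tilt)).as_rotvec(degrees=True)
    print("t",s["t"],"at",np.round(s["eef_pos"],1),"joints",np.round(s["joints"],2),"F",np.round(s["ft_force"],1),"op",round(s["opening"],3))
    print("turn",np.round(w,1),"shift",np.round(d,4),"rows>=",np.ceil(max(np.linalg.norm(d)/.0625,np.linalg.norm(w)/10.7)))
if __name__=="__main__":
    a=list(map(float,sys.argv[1:]));go(a[:3],a[3],a[4])
E
python3 go.py 523 -208 150 74 0
```

```text
t 1.7 at [ 177.4 -599.3  214.7] joints [-1.39  0.49  1.56  0.    1.09 -0.11] F [-0.9 -0.3  0.6] op 0.996
turn [  0.    0.  -57.5] shift [ 0.4424 -0.2771  0.0646] rows>= 9.0
```

move_arm:
  plan:
    - [[0,0,-10],[0.055,-0.034,0],0]
    - [[0,0,-20],[0.11,-0.068,0.0],0]
    - [[0,0,-30],[0.16,-0.1,0.0],0]
    - [[0,0,-40],[0.21,-0.13,0.01],0]
    - [[0,0,-50],[0.26,-0.16,0.02],0]

```text
t: 2.33
eef_pos: [382.5, -370.6, 194.7]
tcp_rot: [3.141, 0.001, 1.166]
ft_force: [1.2, 0.2, -0.1]
opening: 0.539
grip_force: 0.0
```

```bash
python3 go.py 523 -208 150 74 0
```

```text
t 2.325 at [ 382.5 -370.6  194.7] joints [-0.89  0.38  1.81 -0.    0.95 -0.49] F [ 1.2  0.2 -0.1] op 0.539
turn [ 0.   0.  -7.2] shift [0.2048 0.0651 0.0447] rows>= 4.0
```

move_arm:
  plan:
    - [[0,0,-3],[0.05,0.016,0.011],0]
    - [[0,0,-5],[0.1,0.032,0.022],0]
    - [[0,0,-7],[0.15,0.048,0.033],0]
    - [[0,0,-7.2],[0.205,0.065,0.045],0]
    - [[0,0,-7.2],[0.205,0.065,0.045],0]

```text
t: 2.95
eef_pos: [524.2, -207.1, 148.8]
tcp_rot: [-3.141, -0.0, 1.29]
ft_force: [-0.2, -0.9, 0.1]
opening: 0.5
grip_force: 0.0
```

```bash
python3 - <<'E'
from h import *
p=cam("wrist");print(p["K"],np.round(p["extrinsics"],2).tolist())
s=readout.state();print(s["eef_pos"],s["tcp_rot"],s["joints"])
cv2.imwrite("pics/w1.png",p["img"][:,:,::-1])
for d in eyes.cut_out(p,"scoop_grip")[:3]: print(d["score"],d["uv"])
c,m=blob(p,(3,180,110),(14,255,255),(0,0,560,420));print(c,m.sum(),onz(p,c,61))
# silhouette top face: min area rect in world
ys,xs=np.nonzero(m);W=np.array([onz(p,(x,y),61)[:2] for x,y in zip(xs,ys)],np.float32);r=cv2.minAreaRect(W);print(r)
E
```

```text
[[325.1922621    0.         272.95649353]
 [  0.         325.1922621  206.79320388]
 [  0.           0.           1.        ]] [[0.96, 0.27, 0.08, 545.51], [-0.28, 0.92, 0.26, -132.3], [-0.0, -0.27, 0.96, 319.52], [0.0, 0.0, 0.0, 1.0]]
[ 523.29157693 -208.65082902  149.1811117 ] [-3.14084271e+00 -2.52991371e-05  1.28917036e+00] [-4.96589451e-01  4.80609323e-01  1.78405893e+00 -1.75826863e-04
  8.77662481e-01 -2.14851100e-01]
0.59 [92.1, 238.3]
0.56 [262.1, 133.5]
[265.0544919  232.28129602] 679 [ 512.13906722 -222.91453351   61.        ]
((514.89111328125, -213.32730102539062), (72.26642608642578, 14.694411277770996), 76.46369171142578)
```

View pics/w1.png

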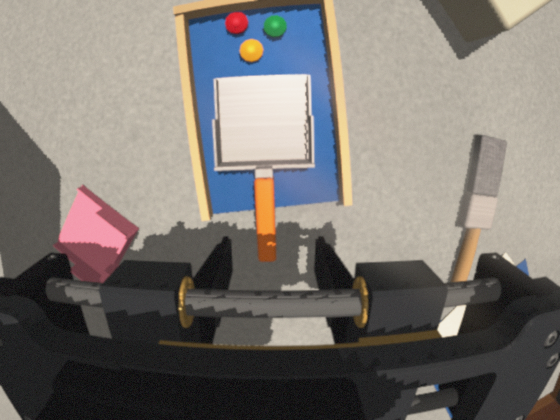

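The wrist view shows the orange handle at (265,217) between the fingers, about 2° off my heading, with the jewels at the top of the tray. I'll descend onto the handle, a little forward of its middle.

```bash
python3 go.py 519 -202 30 76.3 0
```

```text
t 3.05 at [ 522.8 -209.7  149.5] joints [-0.5   0.48  1.78 -0.    0.88 -0.22] F [ 0.8 -0.4 -0.4] op 0.499
turn [-0.   0.  -2.5] shift [ 0.0064 -0.0058  0.1195] rows>= 2.0
```

move_arm:
  plan:
    - [[0,0,-2.4],[0.005,-0.0055,0.04],0]
    - [[0,0,-2.4],[0.005,-0.0055,0.08],0]
    - [[0,0,-2.4],[0.005,-0.0055,0.105],0]
    - [[0,0,-2.4],[0.005,-0.0055,0.12],0]
    - [[0,0,-2.4],[0.005,-0.0055,0.12],0]

```text
t: 3.68
eef_pos: [518.3, -204.4, 29.3]
tcp_rot: [-3.141, -0.0, 1.327]
ft_force: [0.4, -0.6, -0.1]
opening: 0.498
grip_force: 0.0
```

move_arm:
  plan:
    - [[0,0,0],[0,0,0],-0.4]
    - [[0,0,0],[0,0,0],-0.8]
    - [[0,0,0],[0,0,0],-1]
    - [[0,0,0],[0,0,0],-1]
    - [[0,0,0],[0,0,0],-1]

```text
t: 4.3
eef_pos: [518.9, -203.8, 30.0]
tcp_rot: [3.141, 0.0, 1.328]
ft_force: [-0.2, -0.0, 5.4]
opening: 0.166
grip_force: 30.0
```

```bash
python3 - <<'E'
from h import *
p=cam("wrist");s=cam("scene")
print(readout.state())
a=p["img"][:,:,::-1];b=cv2.resize(s["img"][230:355,190:370,::-1],None,fx=2.3,fy=2.3);c=np.zeros((420,560+b.shape[1],3),np.uint8);c[:,:560]=a;c[:b.shape[0],560:]=b
cv2.imwrite("pics/w2.png",cv2.resize(c,(800,int(420*800/c.shape[1]))))
E
```

```text
{'t': 4.4, 'joints': array([-4.92633361e-01,  6.49192117e-01,  1.88625453e+00, -1.30749013e-04,
        6.05723360e-01, -2.49715728e-01]), 'qvel': array([-0.00132825,  0.00064725,  0.00012935,  0.00057673, -0.00179295,
        0.00137888]), 'tau': array([ 2.95799263e-01, -5.73397744e+01, -1.43609127e+01,  1.71921146e-02,
       -2.49825083e-01, -2.29264784e-02]), 'eef_pos': array([ 518.91837084, -203.77194209,   29.9282401 ]), 'tcp_rot': array([3.14120153e+00, 1.76624454e-04, 1.32798613e+00]), 'ft_force': array([-0.60931504,  0.24557812,  4.93993552]), 'moment': array([0.12400783, 0.0844005 , 0.00051728]), 'grip_force': 29.987015426158905, 'opening': 0.16818740977701074}
```

View pics/w2.png

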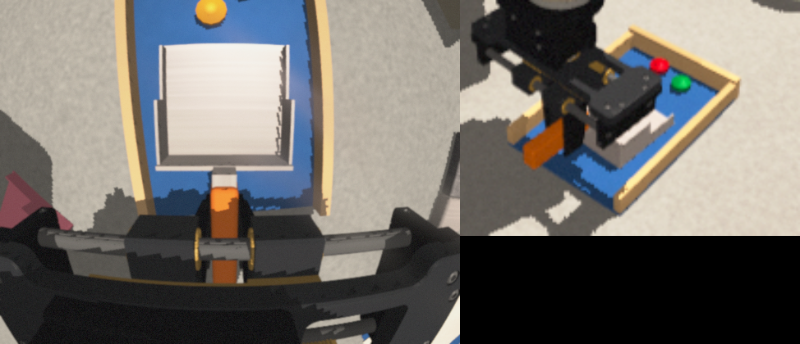

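move_arm:
  plan:
    - [[0,0,-1.2],[0.004,0.003,0],-1]
    - [[0,0,-2.5],[0.0085,0.006,0],-1]
    - [[0,0,-3.7],[0.0125,0.009,0],-1]
    - [[0,0,-4.9],[0.0168,0.0119,0],-1]
    - [[0,0,-4.9],[0.0168,0.0119,0],-1]

```text
t: 5.03
eef_pos: [534.9, -190.4, 30.0]
tcp_rot: [3.141, 0.001, 1.414]
ft_force: [0.1, -0.1, 6.5]
opening: 0.165
grip_force: 30.0
```

```bash
python3 go.py 542.3 -141 30 81 0;python3 - <<'E'
from h import *
p=cam("wrist")
cv2.imwrite("pics/w3.png",p["img"][:,:,::-1])
E
```

```text
t 5.025 at [ 534.9 -190.4   30. ] joints [-0.46  0.66  1.86 -0.    0.62 -0.3 ] F [ 0.1 -0.1  6.5] op 0.165
turn [0.1 0.  0. ] shift [ 0.05   -0.0004 -0.    ] rows>= 1.0
```

View pics/w3.png

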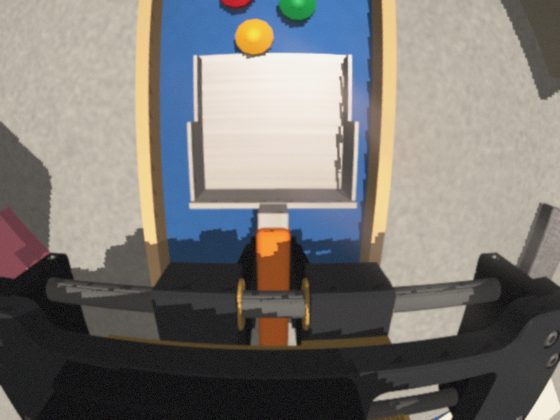

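move_arm:
  plan:
    - [[0,0,0],[0.005,-0.001,0],-1]
    - [[0,0,0],[0.01,-0.002,0],-1]
    - [[0,0,0],[0.015,-0.0025,0],-1]
    - [[0,0,0],[0.02,-0.0025,0],-1]
    - [[0,0,0],[0.025,-0.0025,0],-1]

```text
t: 5.7
eef_pos: [536.2, -165.5, 30.0]
tcp_rot: [3.14, 0.001, 1.414]
ft_force: [0.1, -4.4, 6.3]
opening: 0.167
grip_force: 30.0
```

move_arm:
  plan:
    - [[0,0,0],[0.004,0,0],-1]
    - [[0,0,0],[0.008,0,0],-1]
    - [[0,0,0],[0.012,0,0],-1]
    - [[0,0,0],[0.016,0,0],-1]
    - [[0,0,0],[0.02,0,0],-1]

```text
t: 6.32
eef_pos: [539.4, -145.8, 30.0]
tcp_rot: [3.14, 0.001, 1.414]
ft_force: [-1.7, -4.7, 5.6]
opening: 0.165
grip_force: 30.0
```

```bash
python3 go.py 542.3 -141 30 81 0;python3 - <<'E'
from h import *
p=cam("wrist");s=cam("scene")
a=p["img"][:,:,::-1];b=cv2.resize(s["img"][230:355,190:370,::-1],None,fx=3,fy=3,interpolation=2);c=np.zeros((420,560+b.shape[1],3),np.uint8);c[:,:560]=a;c[:b.shape[0],560:]=b
cv2.imwrite("pics/w4.png",cv2.resize(c,(800,int(420*800/c.shape[1]))))
E
```

```text
t 6.325 at [ 539.4 -145.8   30. ] joints [-0.38  0.65  1.88 -0.    0.61 -0.22] F [-1.7 -4.7  5.6] op 0.165
turn [ 0.1  0.  -0. ] shift [0.0052 0.0021 0.    ] rows>= 1.0
```

View pics/w4.png

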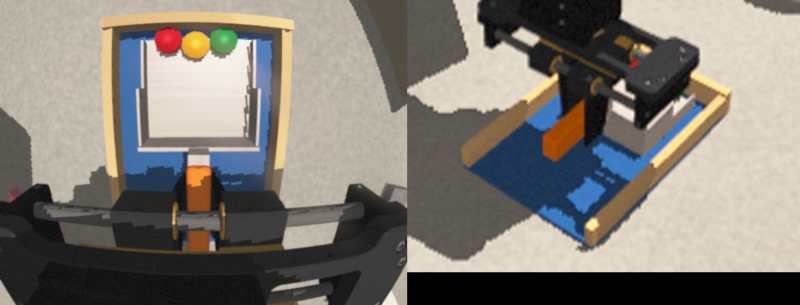

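The three jewels are lined up at (168–223, 40) on the lip against the end wall, all inside the scoop's width. I'll push on to the wall in small steps.

move_arm:
  plan:
    - [[0,0,0],[0.002,0,0],-1]
    - [[0,0,0],[0.004,0,0],-1]
    - [[0,0,0],[0.005,0,0],-1]
    - [[0,0,0],[0.006,0,0],-1]
    - [[0,0,0],[0.007,0,0],-1]

```text
t: 7.05
eef_pos: [540.4, -139.0, 30.0]
tcp_rot: [3.14, 0.001, 1.414]
ft_force: [-0.1, -4.5, 6.2]
opening: 0.165
grip_force: 30.0
```

move_arm:
  plan:
    - [[0,0,0],[0.001,0,0],-1]
    - [[0,0,0],[0.002,0,0],-1]
    - [[0,0,0],[0.003,0,0],-1]
    - [[0,0,0],[0.003,0,0],-1]

```text
t: 7.55
eef_pos: [540.6, -137.6, 30.2]
tcp_rot: [3.14, 0.002, 1.414]
ft_force: [-6.2, -17.7, 7.1]
opening: 0.167
grip_force: 30.0
```

```bash
python3 - <<'E'
from h import *
p=cam("wrist")
cv2.imwrite("pics/w5.png",cv2.resize(p["img"][0:230,120:420,::-1],None,fx=2.5,fy=2.5))
E
```

```text
(no output)
```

View pics/w5.png

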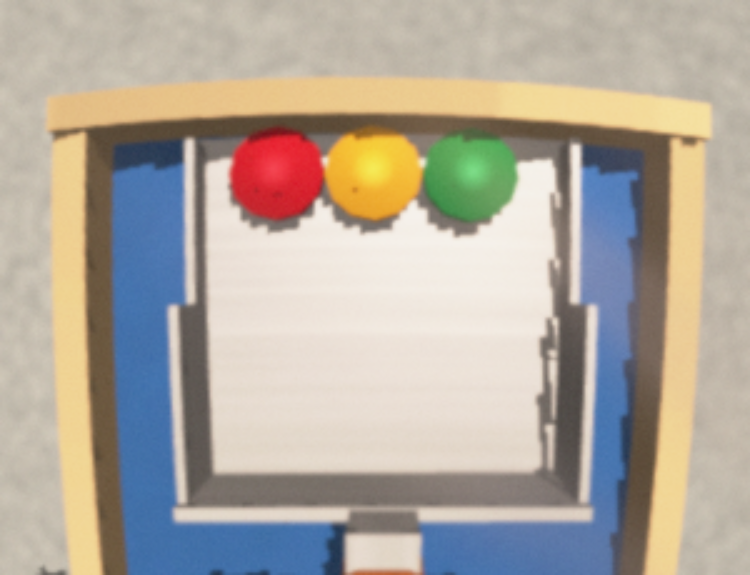

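The lip is at the end wall with about 18 N on it, and all three jewels lie fully on the pan at (278,175), (374,175) and (470,175) in the crop. I'll tilt the lip up about the rear edge so they slide back.

move_arm:
  plan:
    - [[0,4.5,0],[-0.0018,0,0.001],-1]
    - [[0,9,0],[-0.0037,0,0.002],-1]
    - [[0,13.5,0],[-0.005,0,0.003],-1]
    - [[0,18,0],[-0.0066,0,0.004],-1]
    - [[0,20,0],[-0.0072,0,0.004],-1]

```text
t: 8.22
eef_pos: [539.1, -143.1, 25.1]
tcp_rot: [-3.141, -0.351, 1.412]
ft_force: [0.0, -0.5, -1.1]
opening: 0.168
grip_force: 30.0
```

```bash
python3 go.py 540 -145 110 81 -20;python3 - <<'E'
from h import *
p=cam("wrist")
cv2.imwrite("pics/w6.png",p["img"][:,:,::-1])
E
```

```text
t 8.225 at [ 539.1 -143.1   25.1] joints [-0.54  0.7   1.85  0.47  0.78 -0.75] F [ 0.  -0.5 -1.1] op 0.168
turn [-0.  -0.1 -0.1] shift [ 0.0275  0.0011 -0.0804] rows>= 2.0
```

View pics/w6.png

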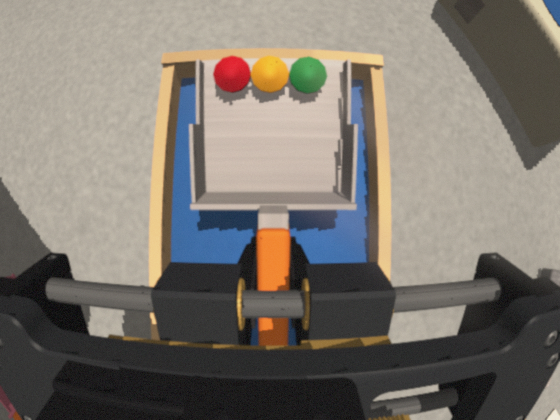

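The jewels are on the raised pan at (232,73), (270,73) and (308,74), with the scoop clear. I'll give them a moment and lift gently.

move_arm:
  plan:
    - [[0,2,0],[0,0,0],-1]
    - [[0,2,0],[0.001,0,-0.004],-1]
    - [[0,2,0],[0.005,0,-0.013],-1]
    - [[0,2,0],[0.009,0,-0.024],-1]
    - [[0,2,0],[0.013,0,-0.035],-1]

```text
t: 8.9
eef_pos: [539.6, -142.3, 64.2]
tcp_rot: [3.141, -0.383, 1.414]
ft_force: [-0.0, -0.6, -1.6]
opening: 0.165
grip_force: 30.0
```

move_arm:
  plan:
    - [[0,0,0],[0.006,0,-0.014],-1]
    - [[0,0,0],[0.012,0,-0.028],-1]
    - [[0,0,0],[0.018,0,-0.043],-1]
    - [[0,0,0],[0.023,0,-0.055],-1]
    - [[0,0,0],[0.023,0,-0.055],-1]

```text
t: 9.52
eef_pos: [539.9, -141.9, 123.6]
tcp_rot: [3.14, -0.383, 1.414]
ft_force: [0.7, 0.3, -0.9]
opening: 0.164
grip_force: 30.0
```

```bash
python3 go.py 590 50 160 81 -20;python3 - <<'E'
from h import *
p=cam("wrist")
cv2.imwrite("pics/w7.png",p["img"][:,:,::-1])
for n,lo,hi in (("red",(0,180,90),(3,255,255)),("amber",(17,150,120),(28,255,255)),("green",(45,120,60),(80,255,255))):
    c,m=blob(p,lo,hi,(150,0,400,230));print(n,c,m.sum() if m is not None else 0)
E
```

```text
t 9.525 at [ 539.9 -141.9  123.6] joints [-0.55  0.56  1.79  0.43  0.99 -0.66] F [ 0.7  0.3 -0.9] op 0.164
turn [ 0.1 -2.   0. ] shift [0.1967 0.0195 0.0401] rows>= 4.0
red [249.  76.] 5
amber [269.46251217  75.51217137] 1027
green [304.52330226  75.51797603] 751
```

move_arm:
  plan:
    - [[0,0,0],[0.007,0.001,0.003],-1]
    - [[0,0,0],[0.02,0.002,0.009],-1]
    - [[0,0,0],[0.038,0.003,0.018],-1]
    - [[0,0,0],[0.057,0.005,0.026],-1]
    - [[0,0,0],[0.076,0.007,0.035],-1]

```text
t: 10.2
eef_pos: [559.9, -58.4, 118.5]
tcp_rot: [3.142, -0.384, 1.414]
ft_force: [0.8, -0.7, -1.9]
opening: 0.166
grip_force: 30.0
```

move_arm:
  plan:
    - [[0,0,0],[0.02,0.002,0.009],-1]
    - [[0,0,0],[0.04,0.0035,0.018],-1]
    - [[0,0,0],[0.06,0.005,0.028],-1]
    - [[0,0,0],[0.08,0.007,0.037],-1]
    - [[0,0,0],[0.098,0.0085,0.045],-1]

```text
t: 10.82
eef_pos: [585.0, 46.6, 113.5]
tcp_rot: [3.142, -0.384, 1.414]
ft_force: [0.5, 0.2, -1.2]
opening: 0.164
grip_force: 30.0
```

```bash
python3 go.py 597 97 111 81 -22;python3 - <<'E'
from h import *
p=cam("wrist")
for n,lo,hi in (("red",(170,150,70),(180,255,255)),("amber",(17,150,120),(28,255,255)),("green",(45,120,60),(80,255,255))):
    c,m=blob(p,lo,hi,(150,0,400,230));print(n,c,m.sum() if m is not None else 0)
E
python3 tub.py
```

```text
t 10.825 at [585.   46.6 113.5] joints [-0.21  0.57  1.81  0.52  0.86 -0.42] F [ 0.5  0.2 -1.2] op 0.164
turn [-0.  0.  0.] shift [0.0469 0.004  0.0217] rows>= 1.0
red [231.95074456  89.04123711] 873
amber [269.53152279  90.35305529] 1031
green [306.83153348  91.53455724] 926
scene [378.3, 211.2] 0.89
side [164.3, 243.1] 0.78
tub [621.13469306 212.35664824] [618.16451001 221.35075437  51.13726162] [np.float64(0.589390142021721), np.float64(0.9557444314185228)]
```

move_arm:
  plan:
    - [[0,0,0],[0.018,0.002,0.008],-1]
    - [[0,0,0],[0.033,0.003,0.015],-1]
    - [[0,0,0],[0.043,0.004,0.02],-1]
    - [[0,0,0],[0.047,0.004,0.022],-1]
    - [[0,0,0],[0.047,0.004,0.022],-1]

```text
t: 11.7
eef_pos: [596.9, 95.6, 110.7]
tcp_rot: [-3.142, -0.384, 1.414]
ft_force: [-0.7, 0.6, -1.1]
opening: 0.169
grip_force: 30.0
```

```bash
cat > piv.py <<'E'
# lip-pivot rows: piv.py lx ly lz tilt_up1 tilt_up2 ...
import sys
from cell import readout
import numpy as np
from scipy.spatial.transform import Rotation as R
from go import target
a=list(map(float,sys.argv[1:]));u=np.array([.156,.988,0]);z=np.array([0,0,1.])
s=readout.state();R0=R.from_euler("xyz",s["tcp_rot"]);print(np.round(s["eef_pos"],1),np.round(s["joints"],2))
for f in a[3:]:
    c,n=np.cos(np.radians(f)),np.sin(np.radians(f))
    T=np.array(a[:3])+u*(-115*c-26*n)+z*(-115*n+26*c)
    print(f,"T",np.round(T,0),"turn",np.round((R0.inv()*target(81,-f)).as_rotvec(degrees=True),1),"shift",np.round(R0.inv().apply(T-s["eef_pos"])/1000,4))
E
python3 piv.py 615.4 212 110 18 12 6 0 -6; python3 piv.py 615.4 212 95 -15 -25 -35 -45 -55 -65
```

```text
[596.9  95.6 110.7] [-0.12  0.58  1.79  0.53  0.83 -0.34]
18.0 T [597.  96.  99.] turn [-0. -4.  0.] shift [-0.0039  0.0002  0.0108]
12.0 T [597.  96. 112.] turn [ -0. -10.   0.] shift [ 0.0002  0.0002 -0.0008]
6.0 T [597.  96. 124.] turn [ -0. -16.   0.] shift [ 0.0056  0.0002 -0.0119]
0.0 T [597.  98. 136.] turn [ -0. -22.   0.] shift [ 0.0121  0.0002 -0.0224]
-6.0 T [598. 102. 148.] turn [ -0. -28.   0.] shift [ 0.0196  0.0002 -0.0322]
[596.9  95.6 110.7] [-0.12  0.58  1.79  0.53  0.83 -0.34]
-15.0 T [599. 109. 150.] turn [ -0. -37.   0.] shift [ 0.0271  0.0002 -0.0313]
-25.0 T [601. 120. 167.] turn [ -0. -47.   0.] shift [ 0.0439  0.0002 -0.0432]
-35.0 T [603. 134. 182.] turn [ -0. -57.   0.] shift [ 0.0625  0.0002 -0.0519]
-45.0 T [606. 150. 195.] turn [  0. -67.   0.] shift [ 0.0823  0.0002 -0.0573]
-55.0 T [608. 168. 204.] turn [  0. -77.   0.] shift [ 0.1028  0.0002 -0.0592]
-65.0 T [611. 187. 210.] turn [  0. -87.   0.] shift [ 0.1233  0.0002 -0.0575]
```

move_arm:
  plan:
    - [[0,-7,0],[0.0,0.0002,-0.002],-1]
    - [[0,-15,0],[0.004,0.0002,-0.01],-1]
    - [[0,-22,0],[0.012,0.0002,-0.0205],-1]
    - [[0,-30,0],[0.019,0.0002,-0.027],-1]
    - [[0,-37,0],[0.0271,0.0002,-0.0313],-1]

```text
t: 12.32
eef_pos: [599.5, 108.3, 150.8]
tcp_rot: [3.14, 0.266, 1.412]
ft_force: [-0.9, -0.8, -1.5]
opening: 0.164
grip_force: 30.0
```

```bash
python3 piv.py 615.4 212 93 -25 -35 -45 -55 -65
```

```text
[599.5 108.3 150.8] [ 0.18  0.58  1.61 -0.29  1.06  0.5 ]
-25.0 T [601. 120. 165.] turn [ 0.1 -9.8 -0.1] shift [ 0.0075 -0.0004 -0.0169]
-35.0 T [603. 134. 180.] turn [  0.1 -19.8  -0.1] shift [ 0.017  -0.0004 -0.0351]
-45.0 T [606. 150. 193.] turn [  0.  -29.8  -0.1] shift [ 0.0295 -0.0004 -0.0514]
-55.0 T [608. 168. 202.] turn [  0.  -39.8  -0.1] shift [ 0.0446 -0.0004 -0.0653]
-65.0 T [611. 187. 208.] turn [  0.  -49.8  -0.1] shift [ 0.062  -0.0005 -0.0763]
```

move_arm:
  plan:
    - [[0,-10,0],[0.0075,0,-0.017],-1]
    - [[0,-20,0],[0.017,0,-0.035],-1]
    - [[0,-30,0],[0.0295,0,-0.0515],-1]
    - [[0,-40,0],[0.0445,0,-0.0655],-1]
    - [[0,-50,0],[0.062,0,-0.0765],-1]

```text
t: 12.95
eef_pos: [611.9, 188.0, 208.6]
tcp_rot: [3.138, 1.139, 1.41]
ft_force: [1.0, -0.2, -1.9]
opening: 0.165
grip_force: 30.0
```

move_arm:
  plan:
    - [[0,0,0],[0,0,0],-1]
    - [[0,0,0],[0,0,0],-1]
    - [[0,0,0],[0,0,0],-1]
    - [[0,0,0],[0,0,0],-1]

```text
t: 13.45
eef_pos: [611.8, 186.4, 208.9]
tcp_rot: [3.139, 1.133, 1.41]
ft_force: [0.0, -0.8, -1.0]
opening: 0.164
grip_force: 30.0
```

```bash
python3 - <<'E'
from h import *
print(readout.state()["joints"],readout.state()["ft_force"])
p=cam("wrist");s=cam("scene");d=cam("side")
for q,b in ((p,(0,0,560,250)),(s,(320,150,430,250)),(d,(110,190,220,290))):
  for n,lo,hi in (("red",(172,120,50),(180,255,255)),("amber",(17,150,90),(28,255,255)),("green",(45,100,40),(80,255,255))):
    c,m=blob(q,lo,hi,b);print(n,c,m.sum() if m is not None else 0)
ims=[p["img"][:,:,::-1],cv2.resize(s["img"][130:270,290:450,::-1],(480,420)),cv2.resize(d["img"][170:310,90:250,::-1],(480,420))]
c=np.hstack(ims);cv2.imwrite("pics/w8.png",cv2.resize(c,(800,int(420*800/c.shape[1]))))
E
```

```text
[ 0.49889081  0.86988911  1.24912726 -0.83439815  1.82441208  0.79923264] [ 0.01241199 -0.75665456 -1.03138739]
red None 0
amber [269.83490566 242.93867925] 212
green None 0
red [370.97435897 203.05128205] 39
amber [379.47058824 204.55882353] 34
green [386. 206.] 1
red None 0
amber None 0
green None 0
```

```bash
python3 piv.py 605 146 130 -55 -45 -35 -25 -15 -10
```

```text
[611.8 186.8 208.3] [ 0.5   0.87  1.25 -0.83  1.82  0.8 ]
-55.0 T [598. 102. 239.] turn [-0.  10.  -0.1] shift [-0.0643 -0.0002  0.0649]
-45.0 T [595.  84. 230.] turn [-0.  20.  -0.1] shift [-0.0635 -0.0002  0.0855]
-35.0 T [593.  68. 217.] turn [-0.  30.  -0.1] shift [-5.920e-02 -1.000e-04  1.056e-01]
-25.0 T [590.  54. 202.] turn [-0.  40.  -0.1] shift [-5.140e-02 -1.000e-04  1.246e-01]
-15.0 T [589.  43. 185.] turn [ 0.  50.  -0.1] shift [-4.05e-02 -1.00e-04  1.42e-01]
-10.0 T [588.  39. 176.] turn [ 0.  55.  -0.1] shift [-3.390e-02 -1.000e-04  1.499e-01]
```

move_arm:
  plan:
    - [[0,0,0],[-0.03,0,0.01],-1]
    - [[0,10,0],[-0.064,0,0.055],-1]
    - [[0,20,0],[-0.064,0,0.0855],-1]
    - [[0,30,0],[-0.059,0,0.1055],-1]
    - [[0,40,0],[-0.0515,0,0.1245],-1]

```text
t: 14.22
eef_pos: [590.7, 53.9, 202.6]
tcp_rot: [3.139, 0.431, 1.412]
ft_force: [0.2, -1.3, -2.2]
opening: 0.165
grip_force: 30.0
```

```bash
python3 go.py 575 -20 150 81 0; python3 - <<'E'
from h import *
p=cam("wrist");s=cam("scene");d=cam("side")
for q,b in ((p,(0,0,560,250)),(s,(320,150,430,250)),(d,(110,190,220,290))):
  for n,lo,hi in (("red",(172,120,50),(180,255,255)),("amber",(17,150,90),(28,255,255)),("green",(45,100,40),(80,255,255))):
    c,m=blob(q,lo,hi,b);print(n,c,m.sum() if m is not None else 0)
ims=[p["img"][:,:,::-1],cv2.resize(s["img"][130:270,290:450,::-1],(480,420)),cv2.resize(d["img"][170:310,90:250,::-1],(480,420))]
c=np.hstack(ims);cv2.imwrite("pics/w9.png",cv2.resize(c,(800,int(420*800/c.shape[1]))))
E
```

```text
t 14.225 at [590.7  53.9 202.6] joints [ 0.16  0.53  1.59 -0.44  1.2   0.52] F [ 0.2 -1.3 -2.2] op 0.165
turn [ 0.1 24.7 -0.1] shift [-0.0466 -0.0041  0.0793] rows>= 3.0
red [74. 16.] 1
amber None 0
green None 0
red [371.07894737 202.60526316] 38
amber [379.4        204.25714286] 35
green [386. 206.] 1
red None 0
amber None 0
green None 0
```

View pics/w9.png

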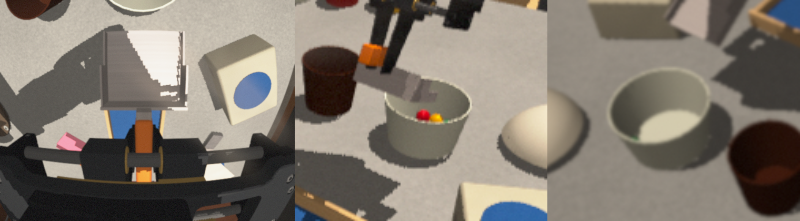

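The pan is empty. Red and amber show in the white tub at (423,116) and (435,118), and green is probably hidden behind the near rim. I'll bring the scoop back to the tray.

```bash
python3 go.py 536 -175 120 81 0
```

```text
t 14.375 at [590.3  52.4 202.9] joints [ 0.16  0.54  1.59 -0.45  1.2   0.52] F [-1.   0.2 -1.3] op 0.162
turn [ 0.  25.  -0.2] shift [-0.1762 -0.0173  0.1737] rows>= 4.0
```

move_arm:
  plan:
    - [[0,6,0],[-0.035,-0.003,0.034],-1]
    - [[0,13,0],[-0.07,-0.007,0.069],-1]
    - [[0,20,0],[-0.105,-0.01,0.104],-1]
    - [[0,25,0],[-0.14,-0.014,0.139],-1]
    - [[0,25,0],[-0.176,-0.017,0.174],-1]

```text
t: 15.0
eef_pos: [536.9, -174.7, 117.9]
tcp_rot: [-3.14, -0.0, 1.414]
ft_force: [0.3, 0.5, -0.4]
opening: 0.165
grip_force: 30.0
```

```bash
python3 go.py 536 -175 30 81 0
```

```text
t 15.0 at [ 536.9 -174.7  117.9] joints [-0.43  0.52  1.81 -0.    0.81 -0.27] F [ 0.3  0.5 -0.4] op 0.165
turn [-0.1 -0.   0. ] shift [-0.0004 -0.0007  0.0879] rows>= 2.0
```

move_arm:
  plan:
    - [[0,0,0],[0,-0.0015,0.03],-1]
    - [[0,0,0],[0,-0.0015,0.055],-1]
    - [[0,0,0],[0,-0.0015,0.073],-1]
    - [[0,0,0],[0,-0.0015,0.082],-1]
    - [[0,0,0],[0,-0.0015,0.087],-1]

```text
t: 15.62
eef_pos: [536.2, -172.7, 31.4]
tcp_rot: [-3.141, 0.001, 1.415]
ft_force: [-2.1, -2.5, 4.9]
opening: 0.164
grip_force: 30.0
```

move_arm:
  plan:
    - [[0,0,0],[0,0,0.0005],-1]
    - [[0,0,0],[0,0,0.0005],-0.5]
    - [[0,0,0],[0,0,0.0005],0]
    - [[0,0,0],[0,0,0.0005],0]
    - [[0,0,0],[0,0,0.0005],0]

```text
t: 16.25
eef_pos: [535.9, -173.0, 31.2]
tcp_rot: [3.141, 0.0, 1.414]
ft_force: [0.6, 0.6, -0.0]
opening: 0.477
grip_force: 0.0
```

move_arm:
  plan:
    - [[0,0,0],[0,0,-0.02],0]
    - [[0,0,0],[0,0,-0.06],0]
    - [[0,0,0],[0,0,-0.12],0]
    - [[0,0,0],[0,0,-0.18],0]
    - [[0,0,0],[0,0,-0.24],0]

```text
t: 16.88
eef_pos: [535.5, -172.8, 273.2]
tcp_rot: [3.141, 0.0, 1.414]
ft_force: [-0.4, -0.6, -1.0]
opening: 0.501
grip_force: 0.0
```

```bash
python3 go.py 595 90 270 81 0; python3 - <<'E'
from h import *
s=cam("scene");d=cam("side");O=((3,180,110),(14,255,255))
cs,ms=blob(s,*O,(200,250,290,345));cd,md=blob(d,*O,(250,110,320,160));print(cs,ms.sum(),cd,md.sum(),tri([(s,cs),(d,cd)]))
p=cam("wrist")
cv2.imwrite("pics/w10.png",p["img"][:,:,::-1])
c,m=blob(p,*O,(150,100,400,420));print(c,m.sum())
ys,xs=np.nonzero(m);W=np.array([onz(p,(x,y),61)[:2] for x,y in zip(xs,ys)],np.float32);print(cv2.minAreaRect(W))
E
```

```text
t 16.875 at [ 535.5 -172.8  273.2] joints [-0.43  0.35  1.64 -0.    1.16 -0.27] F [-0.4 -0.6 -1. ] op 0.501
turn [ 0.  0. -0.] shift [0.2689 0.0176 0.0032] rows>= 5.0
[256.49802372 299.71936759] 253 [276.52 142.29] 100 [ 537.53777021 -194.73225125   48.02364814]
[155.19178082 254.53424658] 146
((369.0047302246094, -246.8791961669922), (24.5310115814209, 22.032712936401367), 72.74160766601562)
```

The scoop lies in the tray with its handle at z≈48 mm. Now I'll check the tub's contents from above.

move_arm:
  plan:
    - [[0,0,0],[0.055,0.004,0],0]
    - [[0,0,0],[0.11,0.008,0],0]
    - [[0,0,0],[0.165,0.012,-0.01],0]
    - [[0,0,0],[0.22,0.016,-0.02],0]
    - [[0,0,0],[0.27,0.018,-0.03],0]

```text
t: 17.65
eef_pos: [595.7, 92.8, 299.5]
tcp_rot: [-3.139, 0.001, 1.414]
ft_force: [0.1, 0.0, -0.0]
opening: 0.501
grip_force: 0.0
```

```bash
python3 - <<'E'
from h import *
p=cam("wrist")
r=eyes.cut_out(p,"tub_rim")
for x in r[:2]: print(x["score"],x["uv"],onz(p,x["uv"],40))
for n in("jewel0",):
  for x in eyes.cut_out(p,n): print(n,x["score"],x["uv"],onz(p,x["uv"],9))
for n,lo,hi in (("red",(172,120,50),(180,255,255)),("amber",(17,150,90),(28,255,255)),("green",(45,100,40),(85,255,255))):
    c,m=blob(p,lo,hi,(100,0,450,250));print(n,c,m.sum() if m is not None else 0, onz(p,c,10) if c is not None else'')
E
python3 tub.py
```

```text
0.71 [275.2, 76.4] [617.91191221 221.64745901  40.        ]
0.25 [289.6, 53.1] [641.35820035 250.11764433  40.        ]
jewel0 0.6 [288.5, 53.9] [642.05345632 254.9514667    9.        ]
jewel0 0.52 [274.7, 46.3] [624.79960045 268.89860285   9.        ]
jewel0 0.47 [261.3, 49.2] [605.70193988 267.66888442   9.        ]
red [257.69047619  50.63095238] 84 [600.42816113 266.22375597  10.        ]
amber [274.10606061  48.1969697 ] 132 [623.50881674 266.03829957  10.        ]
green [290.21875  50.875  ] 32 [645.05182506 258.82709751  10.        ]
scene [372.7, 196.8] 0.93
side [164.3, 243.3] 0.8
tub [621.13469306 212.35664824] [616.77356583 222.08061981  51.1042562 ] [np.float64(0.9584545076859161), np.float64(0.9727990640538169)]
```

```bash
python3 -c "
from cell import env
print(env.job_done())"
```

```text
the job is handed in; nothing more can be done
None
```

I handed the job in at about 18 s: all three jewels are in the upright white tub, and the steel scoop lies flat in the tray, let go, with the arm clear; the hand-in gave no verdict.

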